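Find and show the heavier centrifuge bucket

ROBOT

A 7-joint arm with a two-finger parallel gripper is mounted at the origin on the work surface. World frame = base frame: x ahead of the robot, y to its left, z up, the work surface at z = 0. Lengths are in m, angles in rad, forces in N, time in s.
With the tool pointing down it reaches from about 0.4 to 0.925 m from the base axis. Payload 5.6 kg.
Tool frame: the origin (TCP) lies between the finger pads; the fingertips stand 17 mm ahead of it and the grasp point (between the pads) lies 2 mm behind it; z points along the fingers, y is the line along which they close (so a half turn about z gives the same grasp; the last joint's range is limited). The gripper opens to 85 mm and grips with 20 to 120 N. Pads are 22 mm wide; open, the fingers measure 114 mm over their backs; the gripper's body (76 mm by 85 mm) begins 54 mm behind the grasp point. The pads swing forward as they close: fully open they stand 13 mm farther back than shut.
Start: joints at [-1.276, 0.468, -0.012, 1.603, 0.006, 1.071, -0.056], TCP at [0.215, 0.613, 0.248] pointing down, gripper open.
Joint ranges: [-2.53, 2.53], [-0.31, 2.02], [-1.57, 1.55], [0.28, 2.44], [-1.29, 4.43], [0.15, 1.84], [-2.92, 2.92]. Speed limits (rad/s): [2.57, 2.57, 3.14, 3.14, 3.14, 3.14, 3.14].

INTERFACE

Orientations are given as a unit quaternion [w, x, y, z].
In Python, from rig import manip gives the robot as it stands.
- The arm moves only by the tool arm_command, never from a script. Its argument "deltas" is a list of rows, each a list of 5 numbers: the shift along the tool's x, y, z in cm, then the turn about the tool's z in degrees, then the finger opening in cm, from 0 to 8.54. A call has exactly 8 rows; each row shifts and turns the commanded pose from where the row before left it, along the tool's axes as they then stand; what a row does not reach is not made up. A row lasts 1/12 s, in which the tool goes at most 41.7 mm and 7.16 degrees, less where a joint would pass 70% of its speed; a pose out of reach is approached as far as the arm can. A call with a gripper value outside its range is refused whole. The fingers move at their own pace and stop on an object; the grip force is fixed at half the most. Time passes only in rows, so rows that do not move let the fingers close, or fill a call up. It gives the time, the measured TCP pose, the force, the opening and the grip force at its end, in the units of the state.
- manip.observe(): the state, without advancing time (a new reading comes with each control period).
- manip.capture(name): name is "side" or "top"; returns the picture (480x640x3 uint8, red, green, blue); there is no depth.
- manip.get_calibration(name): a dict with "K" (3x3 intrinsics, pixels), "view" (4x4, takes a point from world to camera coordinates). Camera axes: x right, y down, z forward; pixel columns grow to the right and rows downward; lengths in m; the calibration is good to about 2 mm. A picture is of the moment at which its call begins. get_calibration takes no time and is no camera call.
- manip.close_job(): hands the job in; it is judged then, once.
The state is a dict: "time": time; "qpos": joint angles; "qd": joint speeds; "joint_torque": joint torques, N m; "eef_pos": TCP position; "orientation": TCP orientation; "force": force on the tool from outside, world axes, zero at the start; "moment": the same for the moment, N m; "gripper_width": opening from 0.0 (shut) to 1.0 (fully open); "finger_force": force on a finger pad.
Only numpy, scipy, OpenCV 4.12 (cv2) and the standard library are available. Lean on these libraries where they do the work, as an engineer would, in place of code of your own. Each camera call takes 0.05 s, during which the arm holds its last target. There are 200 camera calls.

TASK

Before a spin, compare this pair of centrifuge buckets by hand: first set the loose cover onto the open bucket so that it sits fully down and level, then lift each of the two buckets clear of the bench in turn, gripping it by its body, and feel which is heavier. Stand the lighter one back upright where it was, and finish while still holding the heavier one, upright and steady, about 10 cm above the middle of the steel tray (do not put it down or let go). Both buckets keep their covers on and are never tipped, and the other things on the bench are left alone.

Things in the scene. Friction and masses are not known exactly. Their poses are not given: they have to be found in the camera images.
- bucket_1: Bucket that starts open: round aluminium cup, 62 mm outside (60.5 over its flats on the -x and +x sides), bore 54, 110 mm high. Lugs 22 mm wide stand out to 40 mm from the axis on its +y and -y sides, 70 to 96 mm up: grip it across x. Origin: centre of the foot; z up. Loose on the bench, a tube insert inside. Bucket_1 and _2 look alike; either can be the heavier, only lifting tells.
- bucket_2: The other bucket, which starts with cover_2 seated on it: same sizes, origin and axes as bucket_1. With insert and cover one of the pair weighs 0.34 to 0.37 kg, the other 0.52 to 0.57 kg (the covered or the open one, in either place).
- cover_1: Loose cover, 59 mm across, 0.03 kg, bar up on the bench. Origin: centre of its underside; z up. From 0 to 8 mm: spigot 50 mm across (43 at its foot) that drops into a bucket; 8 to 13 mm: disc; 13 to 30 mm: bar grip, 12 mm wide (x) by 38 long (y). Seated, the disc lies flat on the rim, the origin 102 mm above the bucket's origin.
- cover_2: The same kind of cover, which starts seated on bucket_2.
- cushion_1: Rubber cushion fixed in the bottom of bucket_1 (51 mm disc, 4 mm thick; origin: centre of its underside, 6 mm above the bucket's foot), on which the tube insert with its four closed tubes stands (insert 50 mm across, its top 12 mm below the rim). Hidden; nothing to do with it.
- cushion_2: Rubber cushion fixed in the bottom of bucket_2 (51 mm disc, 4 mm thick; origin: centre of its underside, 6 mm above the bucket's foot), on which the tube insert with its four closed tubes stands (insert 50 mm across, its top 12 mm below the rim). Hidden; nothing to do with it.
- tray: shallow stainless steel tray, fixed, 188 mm (x) by 148 mm (y) over its rim, walls 21 mm high. Origin: middle of its underside on the bench; z up.
- tube_rack: fixed steel tube rack, 70 x 190 x 68 mm, two stoppered tubes up to 104 mm; origin: centre of its foot. Bystander.
- reagent: amber reagent bottle, 62 mm diameter, 130 mm high, loose; origin: centre of its foot. Bystander.
- petri: flat round clear culture dish, 91 mm diameter, 14 mm high, loose; origin: centre of its underside. Bystander (not the cover).
- specimen: white specimen jar, 48 mm diameter, 62 mm high, loose; origin: centre of its foot. Bystander.
- marker: marker pen lying on the bench, 135 mm along its x axis, 13 mm thick; origin: middle of its underside. Bystander.
- timer: white bench timer, 30 x 75 x 60 mm, loose; origin: centre of its foot. Bystander.

How it is judged:
On the way, in this order (a step that is already met when the one before it is completed fails the run):
1. the loose cover sits fully down and level on the open bucket, let go, the bucket standing (horizontal distance between cover_1 and bucket_1 below 0.006 m and z of cover_1 in the frame of bucket_1 between 0.0995 and 0.1045 m and angle between the z axis of cover_1 and the z axis of bucket_1, either way round below 0.05 rad and height (world z) of bucket_1 below 0.006 m and contact force between the fingers and cover_1 below 0.2 N), for 0.2 s.
2. the lighter bucket has been lifted clear of the bench (the heavier may be lifted before it too) (((contact force between cushion_1 and anything else between 0.2 and 1.5 N and (height (world z) of bucket_1 above 0.015 m and contact force between the fingers and bucket_1 above 1 N)) or (contact force between cushion_2 and anything else between 0.2 and 1.5 N and (height (world z) of bucket_2 above 0.015 m and contact force between the fingers and bucket_2 above 1 N)))), for 0.2 s.
3. the heavier bucket is held up over the tray, the lighter back on the bench (((contact force between cushion_1 and anything else above 1.5 N and contact force between cushion_2 and anything else between 0.2 and 1.5 N and height (world z) of bucket_1 between 0.06 and 0.16 m and horizontal distance between bucket_1 and tray below 0.04 m and angle between bucket_1's own z axis and vertical below 0.15 rad and linear speed of bucket_1 below 0.04 m/s and contact force between the fingers and bucket_1 above 2 N and ((horizontal distance between cover_1 and bucket_1 below 0.006 m and z of cover_1 in the frame of bucket_1 between 0.0995 and 0.1045 m and angle between the z axis of cover_1 and the z axis of bucket_1, either way round below 0.05 rad) or (horizontal distance between cover_2 and bucket_1 below 0.006 m and z of cover_2 in the frame of bucket_1 between 0.0995 and 0.1045 m and angle between the z axis of cover_2 and the z axis of bucket_1, either way round below 0.05 rad)) and ((horizontal distance between cover_1 and bucket_2 below 0.006 m and z of cover_1 in the frame of bucket_2 between 0.0995 and 0.1045 m and angle between the z axis of cover_1 and the z axis of bucket_2, either way round below 0.05 rad) or (horizontal distance between cover_2 and bucket_2 below 0.006 m and z of cover_2 in the frame of bucket_2 between 0.0995 and 0.1045 m and angle between the z axis of cover_2 and the z axis of bucket_2, either way round below 0.05 rad)) and (height (world z) of bucket_2 below 0.005 m and angle between bucket_2's own z axis and vertical below 0.05 rad and linear speed of bucket_2 below 0.03 m/s and contact force between the fingers and bucket_2 below 0.2 N) and distance of bucket_2 from where it was at the start of the episode below 0.06 m) or (contact force between cushion_2 and anything else above 1.5 N and contact force between cushion_1 and anything else between 0.2 and 1.5 N and height (world z) of bucket_2 between 0.06 and 0.16 m and horizontal distance between bucket_2 and tray below 0.04 m and angle between bucket_2's own z axis and vertical below 0.15 rad and linear speed of bucket_2 below 0.04 m/s and contact force between the fingers and bucket_2 above 2 N and ((horizontal distance between cover_1 and bucket_2 below 0.006 m and z of cover_1 in the frame of bucket_2 between 0.0995 and 0.1045 m and angle between the z axis of cover_1 and the z axis of bucket_2, either way round below 0.05 rad) or (horizontal distance between cover_2 and bucket_2 below 0.006 m and z of cover_2 in the frame of bucket_2 between 0.0995 and 0.1045 m and angle between the z axis of cover_2 and the z axis of bucket_2, either way round below 0.05 rad)) and ((horizontal distance between cover_1 and bucket_1 below 0.006 m and z of cover_1 in the frame of bucket_1 between 0.0995 and 0.1045 m and angle between the z axis of cover_1 and the z axis of bucket_1, either way round below 0.05 rad) or (horizontal distance between cover_2 and bucket_1 below 0.006 m and z of cover_2 in the frame of bucket_1 between 0.0995 and 0.1045 m and angle between the z axis of cover_2 and the z axis of bucket_1, either way round below 0.05 rad)) and (height (world z) of bucket_1 below 0.005 m and angle between bucket_1's own z axis and vertical below 0.05 rad and linear speed of bucket_1 below 0.03 m/s and contact force between the fingers and bucket_1 below 0.2 N) and distance of bucket_1 from where it was at the start of the episode below 0.06 m))), for 0.2 s.
At the end, for the whole second after the job is handed in: Heavier bucket gripped, foot 60-160 mm above the bench, within 40 mm of the tray's middle, upright within 0.15 rad, under 0.04 m/s; lighter standing free within 60 mm of its start; each has its tubes and a cover flat on its rim (2.5 mm, 0.05 rad) (((contact force between cushion_1 and anything else above 1.5 N and contact force between cushion_2 and anything else between 0.2 and 1.5 N and height (world z) of bucket_1 between 0.06 and 0.16 m and horizontal distance between bucket_1 and tray below 0.04 m and angle between bucket_1's own z axis and vertical below 0.15 rad and linear speed of bucket_1 below 0.04 m/s and contact force between the fingers and bucket_1 above 2 N and ((horizontal distance between cover_1 and bucket_1 below 0.006 m and z of cover_1 in the frame of bucket_1 between 0.0995 and 0.1045 m and angle between the z axis of cover_1 and the z axis of bucket_1, either way round below 0.05 rad) or (horizontal distance between cover_2 and bucket_1 below 0.006 m and z of cover_2 in the frame of bucket_1 between 0.0995 and 0.1045 m and angle between the z axis of cover_2 and the z axis of bucket_1, either way round below 0.05 rad)) and ((horizontal distance between cover_1 and bucket_2 below 0.006 m and z of cover_1 in the frame of bucket_2 between 0.0995 and 0.1045 m and angle between the z axis of cover_1 and the z axis of bucket_2, either way round below 0.05 rad) or (horizontal distance between cover_2 and bucket_2 below 0.006 m and z of cover_2 in the frame of bucket_2 between 0.0995 and 0.1045 m and angle between the z axis of cover_2 and the z axis of bucket_2, either way round below 0.05 rad)) and (height (world z) of bucket_2 below 0.005 m and angle between bucket_2's own z axis and vertical below 0.05 rad and linear speed of bucket_2 below 0.03 m/s and contact force between the fingers and bucket_2 below 0.2 N) and distance of bucket_2 from where it was at the start of the episode below 0.06 m) or (contact force between cushion_2 and anything else above 1.5 N and contact force between cushion_1 and anything else between 0.2 and 1.5 N and height (world z) of bucket_2 between 0.06 and 0.16 m and horizontal distance between bucket_2 and tray below 0.04 m and angle between bucket_2's own z axis and vertical below 0.15 rad and linear speed of bucket_2 below 0.04 m/s and contact force between the fingers and bucket_2 above 2 N and ((horizontal distance between cover_1 and bucket_2 below 0.006 m and z of cover_1 in the frame of bucket_2 between 0.0995 and 0.1045 m and angle between the z axis of cover_1 and the z axis of bucket_2, either way round below 0.05 rad) or (horizontal distance between cover_2 and bucket_2 below 0.006 m and z of cover_2 in the frame of bucket_2 between 0.0995 and 0.1045 m and angle between the z axis of cover_2 and the z axis of bucket_2, either way round below 0.05 rad)) and ((horizontal distance between cover_1 and bucket_1 below 0.006 m and z of cover_1 in the frame of bucket_1 between 0.0995 and 0.1045 m and angle between the z axis of cover_1 and the z axis of bucket_1, either way round below 0.05 rad) or (horizontal distance between cover_2 and bucket_1 below 0.006 m and z of cover_2 in the frame of bucket_1 between 0.0995 and 0.1045 m and angle between the z axis of cover_2 and the z axis of bucket_1, either way round below 0.05 rad)) and (height (world z) of bucket_1 below 0.005 m and angle between bucket_1's own z axis and vertical below 0.05 rad and linear speed of bucket_1 below 0.03 m/s and contact force between the fingers and bucket_1 below 0.2 N) and distance of bucket_1 from where it was at the start of the episode below 0.06 m))); the arm keeps its last pose, push and grip.
It fails at once if a bucket is tipped by more than 0.4 rad (angle between any of bucket_1, bucket_2's own z axis and vertical above 0.4 rad).
It fails at once if a bystander is shifted by more than 30 mm or knocked over (distance of any of reagent, petri, specimen, marker, timer from where it was at the start of the episode above 0.03 m or angle between any of reagent, specimen, timer's own z axis and vertical above 0.5 rad).
It also fails if it takes over 72 s, if anything falls off the work surface, if the arm or the gripper's body presses on something with over 40 N, if the wrist force passes 120 N, or if a joint passes its speed limit or range.

## Working session

There is one attempt and no reset: what is moved stays moved. The work goes in short steps, Python scripts to look and compute and a tool call to move; the robot and the scene stay as the last step left them, time stands still between calls to the robot, and variables do not carry over. Pictures are saved under pics/ and viewed, at most 10 in all, crops included, and the job is handed in when it is done.

Besides the shell and the picture viewer there is one more tool, called after "Call:" as name(argument=value, ...), one argument or row to a line, values as JSON. arm_command: Moves the arm, as the interface text tells. Its arguments: {"type":"object","properties":{"deltas":{"type":"array"}},"required":["deltas"]}

```bash
mkdir -p pics
python3 - <<'E'
from rig import manip
import cv2
s=manip.observe()
for k in("time","eef_pos","orientation","force","gripper_width"):print(k,s[k])
for n in("top","side"):
    c=manip.get_calibration(n);print(c["K"],c["view"])
    cv2.imwrite(f"pics/{n}0.png",manip.capture(n)[:,:,::-1])
E
```

```text
time 0.0
eef_pos [0.21528729 0.61274038 0.24732914]
orientation [-9.33672138e-05  1.68121822e-01  9.85765817e-01 -8.93880659e-04]
force [-0.31395042 -0.14479373 -0.69038158]
gripper_width 1.0024854736499362
[[557.90579354   0.         327.37068321]
 [  0.         557.90579354 237.63993011]
 [  0.           0.           1.        ]] [[-0.00892771 -0.99981295 -0.01715692  0.03305102]
 [-0.98923993  0.01133632 -0.1458624   0.56892597]
 [ 0.14602961  0.0156701  -0.9891561   1.38777397]
 [ 0.          0.          0.          1.        ]]
[[546.87674154   0.         315.5862048 ]
 [  0.         546.87674154 238.00442231]
 [  0.           0.           1.        ]] [[ 0.78267792 -0.62240821 -0.00482639 -0.41078086]
 [-0.3583469  -0.44425379 -0.8211127   0.26915799]
 [ 0.50892314  0.6443963  -0.57074568  0.96658397]
 [ 0.          0.          0.          1.        ]]
```

View pics/top0.png

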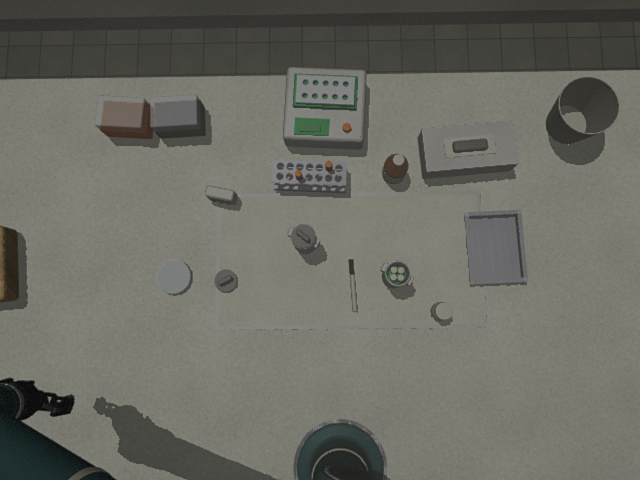

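View pics/side0.png

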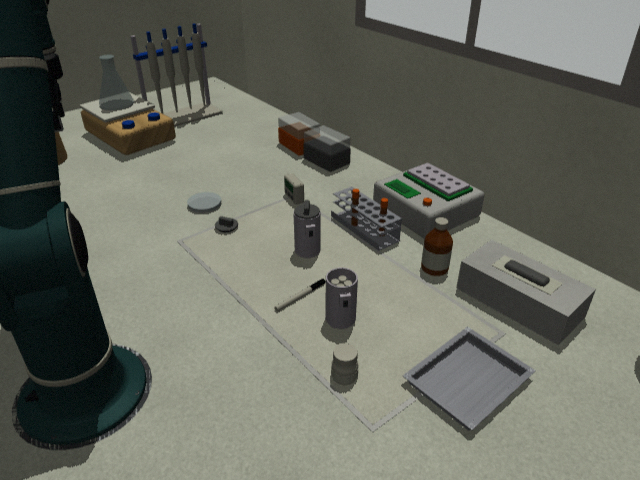

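The top view shows the loose cover at about (226,281), the covered bucket_2 at (304,237), the open bucket_1 at (397,273), and the tray at (496,248). I'll zoom in on these to get the centres and yaws.

```bash
cat > h.py <<'E'
import numpy as np,cv2
from rig import manip
def ray(n,u,v):
    c=manip.get_calibration(n);V=np.array(c["view"]);R=V[:3,:3]
    d=R.T@np.linalg.inv(c["K"])@[u,v,1.];return -R.T@V[:3,3],d/np.linalg.norm(d)
def plane(n,u,v,z):
    o,d=ray(n,u,v);return o+d*(z-o[2])/d[2]
def tri(a,b): # two (name,u,v)
    (o,d),(p,e)=ray(*a),ray(*b)
    t=np.linalg.lstsq(np.c_[d,-e],p-o,rcond=None)[0];return (o+d*t[0]+p+e*t[1])/2,np.linalg.norm(o+d*t[0]-p-e*t[1])
def proj(n,P):
    c=manip.get_calibration(n);q=np.array(c["view"])[:3]@np.r_[P,1];q=np.array(c["K"])@q;return q[:2]/q[2]
def crops(lst,fn,w=50,k=8,cols=2):
    T=[]
    ims={n:manip.capture(n)[:,:,::-1] for n in {l[0] for l in lst}}
    for n,u,v in lst:
        u,v=int(u),int(v);h=w*3//8
        c=ims[n][v-h:v+h,u-w//2:u+w//2]
        c=cv2.resize(c,(w*k,2*h*k),interpolation=cv2.INTER_CUBIC)
        c=cv2.convertScaleAbs(c,alpha=1.6)
        for i in range(0,w,10):cv2.putText(c,str(u-w//2+i),(i*k,10),0,.35,(0,255,255));cv2.line(c,(i*k,12),(i*k,18),(0,255,255),1)
        for i in range(10,2*h,10):cv2.putText(c,str(v-h+i),(0,i*k+4),0,.35,(0,255,255));cv2.line(c,(24,i*k),(30,i*k),(0,255,255),1)
        T.append(c)
    cv2.imwrite(fn,np.vstack([np.hstack(T[i:i+cols]) for i in range(0,len(T),cols)]))
E
python3 - <<'E'
from h import *
crops([("top",226,281),("top",397,273),("top",304,237),("side",227,224)],"pics/z1.png")
print(plane("top",496,248,.02),plane("top",226,281,.03),plane("top",397,273,.11),plane("top",304,237,.13))
E
```

```text
[ 0.54045343 -0.40759826  0.02      ] [0.46164467 0.28830336 0.03      ] [ 0.47107064 -0.14099899  0.11      ] [0.5584424  0.08206755 0.13      ]
```

View pics/z1.png

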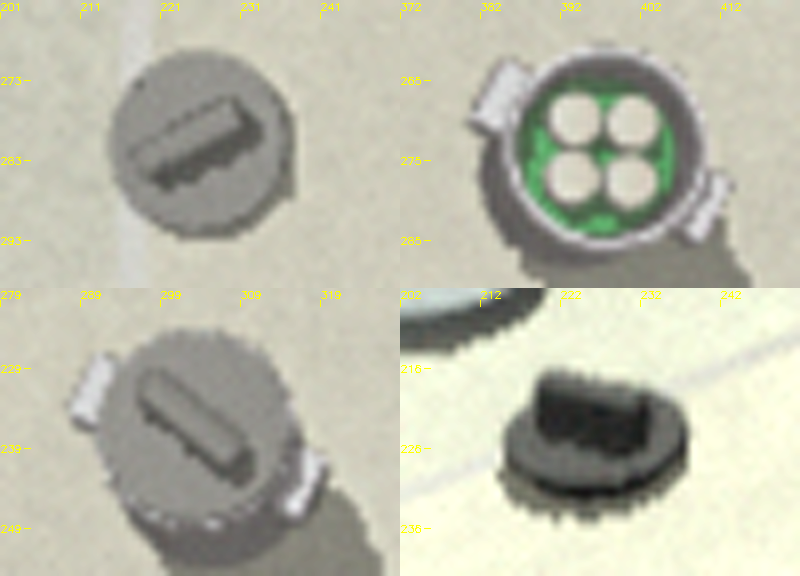

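The crops give these pixels: cover_1 disc at (226.3,281.1) with its bar running up to the right, bucket_1 rim centre at (397.9,273.4), and cover_2 disc at (303.5,236.3). The lugs of both buckets are visible. Next I'll turn these into positions.

```bash
cat >> h.py <<'E'
def state():
    s=manip.observe();w,x,y,z=s["orientation"];from scipy.spatial.transform import Rotation as Ro
    return s,np.array(s["eef_pos"]),Ro.from_quat([x,y,z,w]).as_matrix()
def go(P,head=None):
    s,p,R=state();d=R.T@(np.array(P)-p)*100
    h=np.degrees(np.arctan2(R[1,1],R[0,1]));t=None if head is None else (h-head+90)%180-90
    print("tcp",p.round(4),"yhead",h.round(1),"tilt",R[:,2].round(3),"f",np.round(s["force"],2),"w",round(s["gripper_width"]*8.54,2),"ff",np.round(s["finger_force"],1))
    print("delta cm",d.round(2),"turn",t)
E
python3 - <<'E'
from h import *
for nm,u,v,z in [("c1disc",226.3,281.1,.0105),("c1bar",224.75,279.9,.03),("b1rim",397.9,273.4,.11),("c2disc",303.5,236.3,.115)]: print(nm,plane("top",u,v,z).round(4))
def hd(a,b,z):
    d=plane("top",*a,z)-plane("top",*b,z);return np.degrees(np.arctan2(d[1],d[0]))
f=lambda x0,y0,X,Y:(lambda p:(x0+(p[0]-X)/8,y0+(p[1]-Y)/8))
a=f(201,263,0,0);print("bar1 head",hd(a((130,150)),a((235,95)),.03),hd(a((160,180)),a((260,125)),.03))
b=f(372,255,400,0);print("b1 lug",hd(b((497,97)),b((708,205)),.096),(plane("top",*b((497,97)),.096)+plane("top",*b((708,205)),.096))/2)
c=f(279,219,0,288);print("b2 lug",hd(c((93,390)),c((306,482)),.096),(plane("top",*c((93,390)),.096)+plane("top",*c((306,482)),.096))/2)
# side: cover disc centre pixel
print("side c1", plane("side",202+197/8,206+(440-288)/8,.013).round(4))
# tray corners
print([plane("top",u,v,.021).round(3) for u,v in((466,213),(521,210),(527,284),(471,285))])
go([.462,.290,.15],26)
E
```

```text
c1disc [0.4628 0.2914 0.0105]
c1bar [0.4645 0.2916 0.03  ]
b1rim [ 0.4701 -0.1431  0.11  ]
c2disc [0.5624 0.0842 0.115 ]
bar1 head 117.33786317629044 118.49977704408853
b1 lug 62.024607836187464 [ 0.47011525 -0.14314903  0.096     ]
b2 lug 65.8542116664595 [0.56230151 0.08426843 0.096     ]
side c1 [0.4631 0.282  0.013 ]
[array([ 0.633, -0.334,  0.021]), array([ 0.639, -0.477,  0.021]), array([ 0.447, -0.481,  0.021]), array([ 0.446, -0.339,  0.021])]
tcp [0.2153 0.6129 0.2477] yhead 70.6 tilt [-0.    -0.001 -1.   ] f [ 0.26 -0.57  0.1 ] w 8.5 ff 0.0
delta cm [-33.98 -22.28   9.8 ] turn 44.641857862250106
```

Call:
arm_command(
  deltas=[
    [-2.4, -1.6, 0, 0, 4],
    [-2.4, -1.6, 0, 0, 4],
    [-2.4, -1.6, 0, 0, 4],
    [-2.4, -1.6, 0, 0, 4],
    [-2.4, -1.6, 0, 0, 4],
    [-2.4, -1.6, 0, 0, 4],
    [-2.4, -1.6, 0, 0, 4],
    [-2.4, -1.6, 0, 0, 4],
  ],
)

```text
time: 0.87
eef_pos: [0.3548, 0.4276, 0.2483]
orientation: [-0.0, 0.168, 0.986, -0.0]
force: [1.5, -0.2, 0.5]
gripper_width: 0.468
finger_force: 0.0
```

Call:
arm_command(
  deltas=[
    [-2.4, -1.6, 0, 0, 4],
    [-2.4, -1.6, 0, 0, 4],
    [-2.4, -1.6, 0, 0, 4],
    [-2.4, -1.6, 0, 0, 4],
    [-2.4, -1.6, 0, 0, 4],
    [-2.9, -1.3, 0, 0, 4],
    [0, 0, 0, 6, 4],
    [0, 0, 0, 6, 4],
  ],
)

```text
time: 1.53
eef_pos: [0.4656, 0.2893, 0.2483]
orientation: [0.0, 0.275, 0.961, -0.0]
force: [-0.2, 0.9, 1.1]
gripper_width: 0.469
finger_force: 0.0
```

Call:
arm_command(
  deltas=[
    [0, 0, 2, 6, 4],
    [0, 0, 2, 6, 4],
    [0, 0, 2, 6, 4],
    [0, 0, 2, 6, 4],
    [0, 0, 2, 6.6, 4],
    [0, 0, 0, 0, 4],
    [0, 0, 0, 0, 4],
    [0, 0, 0, 0, 4],
  ],
)

```text
time: 2.2
eef_pos: [0.4644, 0.2922, 0.1492]
orientation: [0.0, 0.513, 0.858, 0.001]
force: [0.1, -1.5, -0.0]
gripper_width: 0.471
finger_force: 0.0
```

Run:
```python
from h import *
go([.4635,.2912,.033],28)
crops([("top",226,281),("side",227,210)],"pics/z2.png",w=80,k=5)
```

```text
tcp [0.4644 0.2922 0.1492] yhead 28.2 tilt [ 0.001  0.001 -1.   ] f [ 0.08 -1.49 -0.02] w 4.02 ff 0.0
delta cm [-0.04 -0.14 11.62] turn 0.21211293980337587
```

View pics/z2.png

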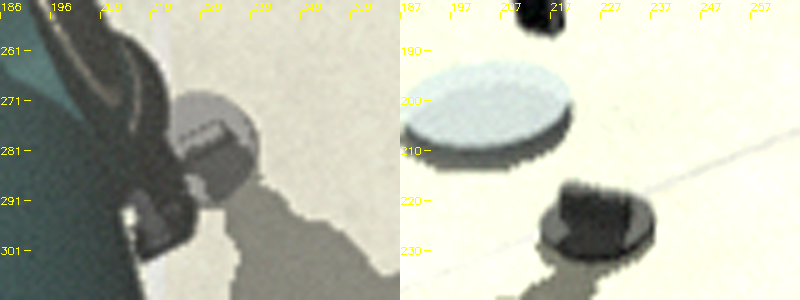

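The gripper is above the cover and clear of the petri dish, with the cover at about (226,281). Descending and closing.

Call:
arm_command(
  deltas=[
    [0, -0.1, 2.5, 0, 4],
    [0, 0, 2.5, 0, 4],
    [0, 0, 2.5, 0, 4],
    [0, 0, 2, 0, 4],
    [0, 0, 1.0, 0, 4],
    [0, 0, 0.6, 0, 4],
    [0, 0, 0.4, 0, 4],
    [0, 0, 0, 0, 4],
  ],
)

```text
time: 2.97
eef_pos: [0.4635, 0.2915, 0.0337]
orientation: [0.0, 0.515, 0.857, 0.0]
force: [-0.1, -0.6, 0.4]
gripper_width: 0.473
finger_force: 0.0
```

Call:
arm_command(
  deltas=[
    [0, 0, 0, 0, 0.8],
    [0, 0, 0, 0, 0.8],
    [0, 0, 0, 0, 0.8],
    [0, 0, 0, 0, 0.8],
    [0, 0, 0, 0, 0.8],
    [0, 0, 0, 0, 0.8],
    [0, 0, 0, 0, 0.8],
    [0, 0, 0, 0, 0.8],
  ],
)

```text
time: 3.63
eef_pos: [0.4638, 0.2918, 0.0345]
orientation: [0.0, 0.515, 0.857, 0.001]
force: [-0.1, -0.4, 7.2]
gripper_width: 0.12
finger_force: 60.6
```

Call:
arm_command(
  deltas=[
    [0, 0, -0.5, 0, 0.8],
    [0, 0, -1, 0, 0.8],
    [0, 0, -2, 0, 0.8],
    [0, 0, -3, 0, 0.8],
    [0, 0, -3, 0, 0.8],
    [0, 0, -3, 0, 0.8],
    [0, 0, -3, 0, 0.8],
    [0, 0, -3, 0, 0.8],
  ],
)

```text
time: 4.3
eef_pos: [0.4627, 0.2909, 0.2206]
orientation: [0.0, 0.515, 0.857, 0.0]
force: [0.3, 0.6, 0.2]
gripper_width: 0.12
finger_force: 59.7
```

Run:
```python
from h import *
go([.4701,-.1431,.22],-28)
```

```text
tcp [0.4627 0.2909 0.2206] yhead 28.0 tilt [ 0.  0. -1.] f [0.32 0.59 0.24] w 1.02 ff 59.7
delta cm [-38.66 -19.75   0.05] turn 56.03199252010154
```

Call:
arm_command(
  deltas=[
    [-2.6, -1.3, 0, 0, 0.8],
    [-2.6, -1.3, 0, 0, 0.8],
    [-2.6, -1.3, 0, 0, 0.8],
    [-2.6, -1.3, 0, 0, 0.8],
    [-2.6, -1.3, 0, 0, 0.8],
    [-2.6, -1.3, 0, 0, 0.8],
    [-2.6, -1.3, 0, 0, 0.8],
    [-2.6, -1.3, 0, 0, 0.8],
  ],
)

```text
time: 4.97
eef_pos: [0.4687, 0.0574, 0.2191]
orientation: [0.0, 0.515, 0.857, 0.001]
force: [1.5, 0.3, -0.5]
gripper_width: 0.124
finger_force: 59.7
```

Call:
arm_command(
  deltas=[
    [-2.6, -1.3, 0, 0, 0.8],
    [-2.6, -1.3, 0, 0, 0.8],
    [-2.6, -1.3, 0, 0, 0.8],
    [-2.6, -1.3, 0, 0, 0.8],
    [-2.6, -1.3, 0, 0, 0.8],
    [-2.6, -1.3, 0, 0, 0.8],
    [-2.3, -1.6, 0, 0, 0.8],
    [0, 0, 0, 0, 0.8],
  ],
)

```text
time: 5.63
eef_pos: [0.4691, -0.1493, 0.2194]
orientation: [0.001, 0.518, 0.855, -0.001]
force: [0.4, -0.8, 0.0]
gripper_width: 0.121
finger_force: 59.7
```

Call:
arm_command(
  deltas=[
    [0, 0, 0.5, 7, 0.8],
    [0, 0, 0.5, 7, 0.8],
    [0, 0, 0.5, 7, 0.8],
    [0, 0, 0.5, 7, 0.8],
    [0, 0, 0.5, 7, 0.8],
    [0, 0, 0.5, 7, 0.8],
    [0, 0, 0, 7, 0.8],
    [0, 0, 0, 7, 0.8],
  ],
)

```text
time: 6.3
eef_pos: [0.4699, -0.1428, 0.1885]
orientation: [-0.0, 0.858, 0.513, 0.0]
force: [0.4, -0.7, 0.4]
gripper_width: 0.119
finger_force: 59.7
```

Run:
```python
from h import *
go([.4703,-.1431,.135],-28)
crops([("top",397,273),("side",341,270)],"pics/z3.png",w=80,k=5)
```

```text
tcp [ 0.4699 -0.1428  0.1885] yhead -28.3 tilt [-0.     0.001 -1.   ] f [ 0.37 -0.75  0.42] w 1.02 ff 59.7
delta cm [-0.01  0.05  5.35] turn -0.2933583118429226
```

View pics/z3.png

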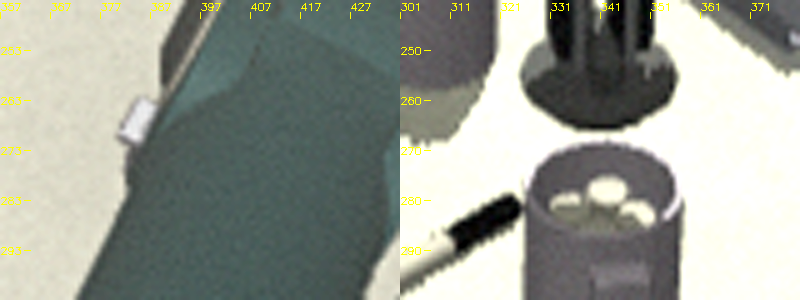

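Run:
```python
from h import *
s,p,R=state()
def circ(c,r,z):
    q=np.array([proj("side",[c[0]+r*np.cos(t),c[1]+r*np.sin(t),z]) for t in np.linspace(0,6.283,200)]);return q.min(0).round(1),q.max(0).round(1)
z=p[2]-.0345
print("spigot",circ(p,.0215,z),"disc",circ(p,.0295,z+.008),circ(p,.0295,z+.013))
print("rim",circ([.4701,-.1431],.031,.11),circ([.4701,-.1431],.0275,.11))
print(proj("side",p))
```

```text
spigot (array([328.3, 251.3]), array([351.2, 265.1])) disc (array([324. , 245.4]), array([355.7, 264.3])) (array([324. , 243.3]), array([355.8, 262.1]))
rim (array([323.2, 266.6]), array([355.5, 286.9])) (array([325.1, 267.7]), array([353.7, 285.7]))
[340.12688885 243.05738243]
```

Call:
arm_command(
  deltas=[
    [-0.15, 0.15, 1, 0, 0.8],
    [0, 0, 1, 0, 0.8],
    [0, 0, 1, 0, 0.8],
    [0, 0, 0.8, 0, 0.8],
    [0, 0, 0.4, 0, 0.8],
    [0, 0, 0, 0, 0.8],
    [0, 0, 0, 0, 0.8],
    [0, 0, 0, 0, 0.8],
  ],
)

```text
time: 7.07
eef_pos: [0.471, -0.1457, 0.1465]
orientation: [0.0, 0.857, 0.515, 0.0]
force: [-1.4, -1.3, -0.6]
gripper_width: 0.119
finger_force: 59.7
```

Call:
arm_command(
  deltas=[
    [0, 0, 0.2, 0, 0.8],
    [0, 0, 0.1, 0, 0.8],
    [0, 0, 0.1, 0, 0.8],
    [0, 0, 0.1, 0, 0.8],
    [0, 0, 0.1, 0, 0.8],
    [0, 0, 0.1, 0, 0.8],
    [0, 0, 0, 0, 0.8],
    [0, 0, 0, 0, 0.8],
  ],
)

```text
time: 7.73
eef_pos: [0.4709, -0.1453, 0.1392]
orientation: [0.0, 0.857, 0.515, 0.0]
force: [1.5, 1.1, -0.9]
gripper_width: 0.122
finger_force: 59.7
```

Call:
arm_command(
  deltas=[
    [0, 0, 0.1, 0, 0.8],
    [0, 0, 0.1, 0, 0.8],
    [0, 0, 0.1, 0, 0.8],
    [0, 0, 0, 0, 0.8],
    [0, 0, 0, 0, 0.8],
    [0, 0, 0, 0, 0.8],
    [0, 0, 0, 0, 0.8],
    [0, 0, 0, 0, 0.8],
  ],
)

```text
time: 8.4
eef_pos: [0.4714, -0.1453, 0.1366]
orientation: [0.0, 0.857, 0.515, 0.001]
force: [1.4, 1.7, 5.5]
gripper_width: 0.122
finger_force: 60.4
```

Call:
arm_command(
  deltas=[
    [0, 0, 0, 0, 2],
    [0, 0, 0, 0, 4],
    [0, 0, 0, 0, 4],
    [0, 0, 0, 0, 4],
    [0, 0, 0, 0, 4],
    [0, 0, -0.5, 0, 4],
    [0, 0, -1, 0, 4],
    [0, 0, -2, 0, 4],
  ],
)

```text
time: 9.07
eef_pos: [0.4696, -0.1453, 0.1708]
orientation: [-0.001, 0.857, 0.515, -0.002]
force: [0.3, -0.0, 0.2]
gripper_width: 0.465
finger_force: 0.0
```

Call:
arm_command(
  deltas=[
    [0, 0, -2, 0, 8.5],
    [0, 0, -2, 0, 8.5],
    [0, 0, -2, 0, 8.5],
    [0, 0, -1, 0, 8.5],
    [0, 0, 0, 0, 8.5],
    [0, 0, 0, 0, 8.5],
    [0, 0, 0, 0, 8.5],
    [0, 0, 0, 0, 8.5],
  ],
)

```text
time: 9.73
eef_pos: [0.4701, -0.1452, 0.2402]
orientation: [-0.001, 0.857, 0.515, -0.001]
force: [-0.5, -0.6, -0.1]
gripper_width: 0.993
finger_force: 0.0
```

Run:
```python
from h import *
go([.4703,-.1440,.085],-28)
crops([("top",397,273),("side",341,280)],"pics/z4.png",w=80,k=5)
```

```text
tcp [ 0.4701 -0.1452  0.2402] yhead -28.0 tilt [-0.002  0.    -1.   ] f [-0.51 -0.64 -0.1 ] w 8.48 ff 0.0
delta cm [ 1.300e-01 -1.000e-02  1.552e+01] turn 0.044032326147231515
```

View pics/z4.png

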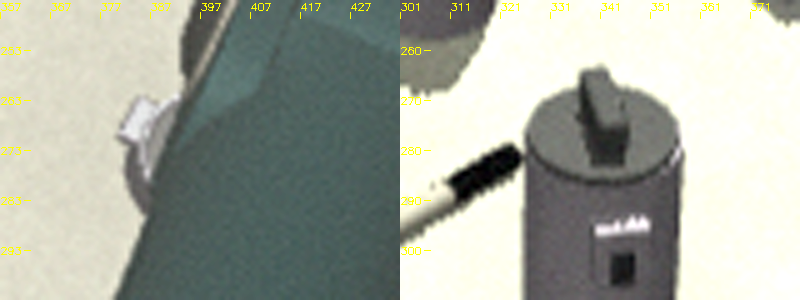

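The side view shows cover_1 lying flat on the rim of bucket_1, with the disc over (326–357, ~277). Now I'll grip the bucket's body.

Call:
arm_command(
  deltas=[
    [0, 0, 2.5, 0, 8.5],
    [0, 0, 2.5, 0, 8.5],
    [0, 0, 2.5, 0, 8.5],
    [0, 0, 2.5, 0, 8.5],
    [0, 0, 2.5, 0, 8.5],
    [0, 0, 2, 0, 8.5],
    [0, 0, 1, 0, 8.5],
    [0, 0, 0, 0, 8.5],
  ],
)

```text
time: 10.5
eef_pos: [0.4691, -0.1453, 0.0841]
orientation: [-0.001, 0.857, 0.515, -0.002]
force: [-0.5, 0.5, 0.4]
gripper_width: 0.993
finger_force: 0.0
```

Call:
arm_command(
  deltas=[
    [0, 0, 0, 0, 7],
    [0, 0, 0, 0, 6.5],
    [0, 0, 0, 0, 6],
    [0, 0, 0, 0, 5],
    [0, 0, 0, 0, 5],
    [0, 0, 0, 0, 5],
    [0, 0, 0, 0, 5],
    [0, 0, 0, 0, 5],
  ],
)

```text
time: 11.17
eef_pos: [0.4719, -0.1458, 0.0877]
orientation: [0.001, 0.857, 0.515, 0.001]
force: [0.1, -0.5, 7.1]
gripper_width: 0.701
finger_force: 64.4
```

Call:
arm_command(
  deltas=[
    [0, 0, -0.3, 0, 5],
    [0, 0, -0.7, 0, 5],
    [0, 0, -1, 0, 5],
    [0, 0, -1, 0, 5],
    [0, 0, -1, 0, 5],
    [0, 0, -0.7, 0, 5],
    [0, 0, -0.3, 0, 5],
    [0, 0, 0, 0, 5],
  ],
)

```text
time: 11.83
eef_pos: [0.4714, -0.1454, 0.1373]
orientation: [0.0, 0.857, 0.515, 0.001]
force: [-1.1, -0.4, -5.8]
gripper_width: 0.696
finger_force: 65.8
```

Call:
arm_command(
  deltas=[
    [0, 0, 0, 0, 5],
    [0, 0, 0, 0, 5],
    [0, 0, 0, 0, 5],
    [0, 0, 0, 0, 5],
    [0, 0, 0, 0, 5],
    [0, 0, 0, 0, 5],
    [0, 0, 0, 0, 5],
    [0, 0, 0, 0, 5],
  ],
)

```text
time: 12.5
eef_pos: [0.4708, -0.1454, 0.1362]
orientation: [-0.0, 0.857, 0.515, -0.0]
force: [-0.3, -0.6, -5.1]
gripper_width: 0.699
finger_force: 65.8
```

Call:
arm_command(
  deltas=[
    [0, 0, 0, 0, 5],
    [0, 0, 0, 0, 5],
    [0, 0, 0, 0, 5],
    [0, 0, 0, 0, 5],
    [0, 0, 0, 0, 5],
    [0, 0, 0, 0, 5],
    [0, 0, 0, 0, 5],
    [0, 0, 0, 0, 5],
  ],
)

```text
time: 13.17
eef_pos: [0.4708, -0.1454, 0.1363]
orientation: [-0.0, 0.857, 0.515, 0.0]
force: [-0.1, 1.2, -6.2]
gripper_width: 0.7
finger_force: 65.8
```

Run:
```python
from h import *
F=[]
for i in range(8):
    manip.capture("side");F.append(manip.observe()["force"][2])
print(np.round(F,2),np.mean(F))
go([.4703,-.1440,.085],-28)
crops([("side",341,280),("top",397,273)],"pics/z5.png",w=80,k=5)
```

```text
[-5.03 -5.75 -5.14 -6.12 -5.6  -5.56 -4.74 -5.79] -5.466219599990952
tcp [ 0.4709 -0.1454  0.1363] yhead -28.0 tilt [ 0.  0. -1.] f [-0.34  0.9  -5.79] w 5.97 ff 65.8
delta cm [ 0.1  -0.12  5.13] turn 0.03749889250002525
```

View pics/z5.png

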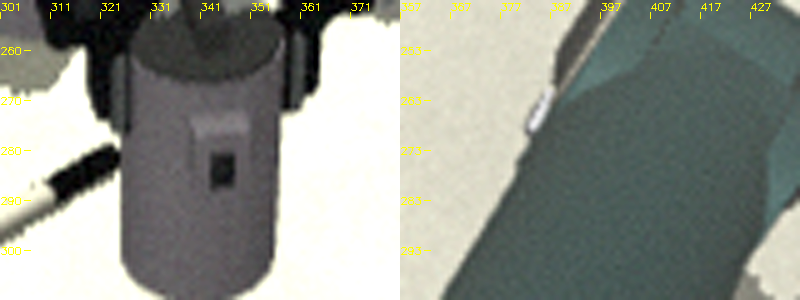

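Bucket_1 hangs upright in the grip, with its body at about (341,275) in the side view. It weighs about 5.5 N (0.56 kg), so it is the heavier one. I'll stand it back.

Call:
arm_command(
  deltas=[
    [0, 0, 0.4, 0, 5],
    [0, 0, 0.8, 0, 5],
    [0, 0, 1, 0, 5],
    [0, 0, 1, 0, 5],
    [0, 0, 0.8, 0, 5],
    [0, 0, 0.4, 0, 5],
    [0, 0, 0.2, 0, 5],
    [0, 0, 0, 0, 5],
  ],
)

```text
time: 14.33
eef_pos: [0.4705, -0.1455, 0.0896]
orientation: [-0.0, 0.857, 0.515, -0.001]
force: [0.0, 0.2, -5.2]
gripper_width: 0.692
finger_force: 65.9
```

Call:
arm_command(
  deltas=[
    [0, 0, 0.1, 0, 5],
    [0, 0, 0.1, 0, 5],
    [0, 0, 0.1, 0, 5],
    [0, 0, 0, 0, 5],
    [0, 0, 0, 0, 5],
    [0, 0, 0, 0, 5],
    [0, 0, 0, 0, 5],
    [0, 0, 0, 0, 5],
  ],
)

```text
time: 15.0
eef_pos: [0.4712, -0.1455, 0.0877]
orientation: [0.0, 0.857, 0.515, 0.0]
force: [-0.6, -0.7, 3.2]
gripper_width: 0.699
finger_force: 66.6
```

Standing. Release and go to bucket_2.

Call:
arm_command(
  deltas=[
    [0, 0, 0, 0, 6.5],
    [0, 0, 0, 0, 7.5],
    [0, 0, 0, 0, 8.5],
    [0, 0, 0, 0, 8.5],
    [0, 0, 0, 0, 8.5],
    [0, 0, -0.5, 0, 8.5],
    [0, 0, -1.5, 0, 8.5],
    [0, 0, -2.5, 0, 8.5],
  ],
)

```text
time: 15.67
eef_pos: [0.4693, -0.1451, 0.1314]
orientation: [-0.001, 0.857, 0.515, -0.002]
force: [1.1, 0.4, 0.0]
gripper_width: 0.995
finger_force: 0.0
```

Call:
arm_command(
  deltas=[
    [0, 0, -2.5, 0, 8.5],
    [0, 0, -3, 0, 8.5],
    [0, 0, -3, 0, 8.5],
    [0, 0, -2, 0, 8.5],
    [0, 0, -1, 0, 8.5],
    [0, 0, 0, 0, 8.5],
    [0, 0, 0, 0, 8.5],
    [0, 0, 0, 0, 8.5],
  ],
)

```text
time: 16.33
eef_pos: [0.47, -0.145, 0.246]
orientation: [-0.001, 0.857, 0.515, -0.001]
force: [-0.6, -0.4, -0.4]
gripper_width: 0.994
finger_force: 0.0
```

Run:
```python
from h import *
go([.5625,.0835,.15],-24.2)
```

```text
tcp [ 0.47  -0.145  0.246] yhead -27.9 tilt [-0.002  0.    -1.   ] f [-0.64 -0.39 -0.44] w 8.49 ff 0.0
delta cm [24.53 -2.51  9.59] turn -3.742288049046408
```

Call:
arm_command(
  deltas=[
    [2, -0.2, 0, 0, 8.5],
    [3, -0.3, 0, 0, 8.5],
    [3.5, -0.3, 0, 0, 8.5],
    [3.5, -0.3, 0, 0, 8.5],
    [3.5, -0.4, 0, 0, 8.5],
    [3.5, -0.4, 0, 0, 8.5],
    [3.5, -0.4, 0, 0, 8.5],
    [2, -0.2, 0, 0, 8.5],
  ],
)

```text
time: 17.0
eef_pos: [0.5636, 0.0872, 0.245]
orientation: [-0.001, 0.856, 0.517, -0.001]
force: [-1.1, 0.4, -0.1]
gripper_width: 0.999
finger_force: 0.0
```

Call:
arm_command(
  deltas=[
    [0, 0, 0, -3.7, 8.5],
    [0, 0, 1, 0, 8.5],
    [0, 0, 1.5, 0, 8.5],
    [0, 0, 1.5, 0, 8.5],
    [0, 0, 1, 0, 8.5],
    [0, 0, 0, 0, 8.5],
    [0, 0, 0, 0, 8.5],
    [0, 0, 0, 0, 8.5],
  ],
)

```text
time: 17.67
eef_pos: [0.5639, 0.0821, 0.1975]
orientation: [0.0, 0.84, 0.542, 0.0]
force: [0.6, 0.1, 0.8]
gripper_width: 0.995
finger_force: 0.0
```

Run:
```python
from h import *
go([.5625,.0835,.085],-24.2)
print(plane("top",285,190,.068),plane("top",320,193,0),plane("top",230,204,0))
crops([("side",320,215)],"pics/z6.png",w=120,k=6,cols=1)
```

```text
tcp [0.5639 0.0821 0.1975] yhead -24.3 tilt [ 0. -0. -1.] f [0.65 0.06 0.81] w 8.5 ff 0.0
delta cm [ 0.07 -0.19 11.25] turn -0.13014882769955705
[0.68947941 0.13384726 0.068     ] [0.69617758 0.04653154 0.        ] [0.66922468 0.28717827 0.        ]
```

View pics/z6.png

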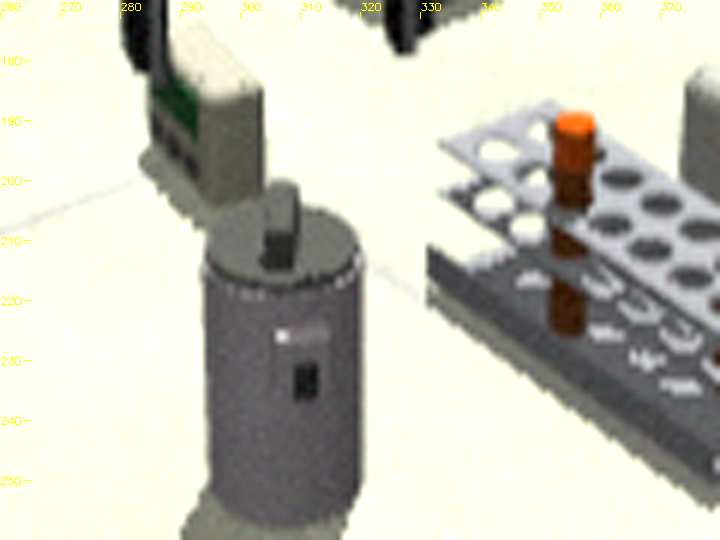

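The open fingers (u about 285 and 327) straddle bucket_2 (centre u about 307), and the rack is well clear. Descending.

Call:
arm_command(
  deltas=[
    [0, -0.1, 1.5, 0, 8.5],
    [0, 0, 2, 0, 8.5],
    [0, 0, 2, 0, 8.5],
    [0, 0, 2, 0, 8.5],
    [0, 0, 2, 0, 8.5],
    [0, 0, 1.2, 0, 8.5],
    [0, 0, 0.5, 0, 8.5],
    [0, 0, 0, 0, 8.5],
  ],
)

```text
time: 18.38
eef_pos: [0.5625, 0.083, 0.0849]
orientation: [-0.0, 0.84, 0.543, -0.0]
force: [0.3, -0.5, 0.6]
gripper_width: 0.995
finger_force: 0.0
```

Call:
arm_command(
  deltas=[
    [0, 0, 0, 0, 7],
    [0, 0, 0, 0, 6.5],
    [0, 0, 0, 0, 6],
    [0, 0, 0, 0, 5],
    [0, 0, 0, 0, 5],
    [0, 0, 0, 0, 5],
    [0, 0, 0, 0, 5],
    [0, 0, 0, 0, 5],
  ],
)

```text
time: 19.05
eef_pos: [0.5639, 0.0831, 0.0869]
orientation: [0.0, 0.84, 0.543, 0.001]
force: [-0.8, -0.2, 7.4]
gripper_width: 0.695
finger_force: 63.9
```

Call:
arm_command(
  deltas=[
    [0, 0, -0.3, 0, 5],
    [0, 0, -0.7, 0, 5],
    [0, 0, -1, 0, 5],
    [0, 0, -1, 0, 5],
    [0, 0, -1, 0, 5],
    [0, 0, -0.7, 0, 5],
    [0, 0, -0.3, 0, 5],
    [0, 0, 0, 0, 5],
  ],
)

```text
time: 19.72
eef_pos: [0.5632, 0.0833, 0.1364]
orientation: [0.0, 0.84, 0.543, 0.001]
force: [0.0, -0.0, -2.8]
gripper_width: 0.702
finger_force: 65.3
```

Call:
arm_command(
  deltas=[
    [0, 0, 0, 0, 5],
    [0, 0, 0, 0, 5],
    [0, 0, 0, 0, 5],
    [0, 0, 0, 0, 5],
    [0, 0, 0, 0, 5],
    [0, 0, 0, 0, 5],
    [0, 0, 0, 0, 5],
    [0, 0, 0, 0, 5],
  ],
)

```text
time: 20.38
eef_pos: [0.5627, 0.0831, 0.1352]
orientation: [-0.0, 0.84, 0.543, -0.0]
force: [-0.1, -0.4, -3.2]
gripper_width: 0.697
finger_force: 65.3
```

Run:
```python
from h import *
F=[]
for i in range(8):
    manip.capture("side");F.append(manip.observe()["force"][2])
print(np.round(F,2),np.mean(F))
go([.5625,.0835,.085],-24.2)
```

```text
[-3.3  -3.75 -3.13 -4.32 -3.79 -4.74 -3.86 -3.94] -3.855582004223175
tcp [0.5627 0.0831 0.1353] yhead -24.3 tilt [-0.  0. -1.] f [-0.   -0.72 -3.94] w 5.95 ff 65.3
delta cm [ 0.03 -0.03  5.03] turn -0.05993696989494879
```

Bucket_2 weighs about 3.7 N, so it is the lighter one. Standing it back.

Call:
arm_command(
  deltas=[
    [0, 0, 0.4, 0, 5],
    [0, 0, 0.8, 0, 5],
    [0, 0, 1, 0, 5],
    [0, 0, 1, 0, 5],
    [0, 0, 0.8, 0, 5],
    [0, 0, 0.4, 0, 5],
    [0, 0, 0.2, 0, 5],
    [0, 0, 0, 0, 5],
  ],
)

```text
time: 21.45
eef_pos: [0.5624, 0.0829, 0.0886]
orientation: [-0.0, 0.84, 0.543, -0.001]
force: [0.4, -0.2, -3.7]
gripper_width: 0.698
finger_force: 65.3
```

Call:
arm_command(
  deltas=[
    [0, 0, 0.1, 0, 5],
    [0, 0, 0.1, 0, 5],
    [0, 0, 0.1, 0, 5],
    [0, 0, 0, 0, 5],
    [0, 0, 0, 0, 5],
    [0, 0, 0, 0, 5],
    [0, 0, 0, 0, 5],
    [0, 0, 0, 0, 5],
  ],
)

```text
time: 22.12
eef_pos: [0.5631, 0.0832, 0.0869]
orientation: [0.0, 0.84, 0.543, 0.001]
force: [-1.2, -0.9, 4.2]
gripper_width: 0.702
finger_force: 66.1
```

Call:
arm_command(
  deltas=[
    [0, 0, 0, 0, 6.5],
    [0, 0, 0, 0, 7.5],
    [0, 0, 0, 0, 8.5],
    [0, 0, 0, 0, 8.5],
    [0, 0, 0, 0, 8.5],
    [0, 0, -0.5, 0, 8.5],
    [0, 0, -1.5, 0, 8.5],
    [0, 0, -2.5, 0, 8.5],
  ],
)

```text
time: 22.78
eef_pos: [0.5611, 0.0828, 0.1301]
orientation: [-0.001, 0.84, 0.543, -0.002]
force: [-0.1, 0.2, 0.5]
gripper_width: 0.997
finger_force: 0.0
```

Call:
arm_command(
  deltas=[
    [0, 0, -2.5, 0, 8.5],
    [0, 0, -3, 0, 8.5],
    [0, 0, -3, 0, 8.5],
    [0, 0, -2, 0, 8.5],
    [0, 0, -1, 0, 8.5],
    [0, 0, 0, 0, 8.5],
    [0, 0, 0, 3.7, 8.5],
    [0, 0, 0, 0, 8.5],
  ],
)

```text
time: 23.45
eef_pos: [0.5619, 0.0831, 0.245]
orientation: [-0.0, 0.857, 0.515, -0.001]
force: [0.3, 0.2, -1.0]
gripper_width: 0.997
finger_force: 0.0
```

Run:
```python
from h import *
go([.4707,-.1455,.085],-28)
```

```text
tcp [0.5619 0.0831 0.245 ] yhead -28.0 tilt [-0.002 -0.    -1.   ] f [ 0.26  0.19 -1.02] w 8.52 ff 0.0
delta cm [-24.44   2.73  16.03] turn -0.0497037685875199
```

Call:
arm_command(
  deltas=[
    [-2, 0.2, 0, 0, 8.5],
    [-3, 0.3, 0, 0, 8.5],
    [-3.5, 0.4, 0, 0, 8.5],
    [-3.5, 0.4, 0, 0, 8.5],
    [-3.5, 0.4, 0, 0, 8.5],
    [-3.5, 0.4, 0, 0, 8.5],
    [-3.5, 0.4, 0, 0, 8.5],
    [-1.9, 0.2, 0, 0, 8.5],
  ],
)

```text
time: 24.12
eef_pos: [0.4695, -0.1487, 0.2453]
orientation: [-0.0, 0.858, 0.514, -0.001]
force: [0.4, 0.2, -0.2]
gripper_width: 0.999
finger_force: 0.0
```

Call:
arm_command(
  deltas=[
    [0, 0, 0, 0, 8.5],
    [0, 0, 0, 0, 8.5],
    [0, 0, 1.5, 0, 8.5],
    [0, 0, 1.5, 0, 8.5],
    [0, 0, 1, 0, 8.5],
    [0, 0, 0, 0, 8.5],
    [0, 0, 0, 0, 8.5],
    [0, 0, 0, 0, 8.5],
  ],
)

```text
time: 24.78
eef_pos: [0.4726, -0.1448, 0.2065]
orientation: [0.0, 0.857, 0.516, 0.0]
force: [-0.8, 0.5, 0.0]
gripper_width: 0.995
finger_force: 0.0
```

Run:
```python
from h import *
go([.4707,-.1455,.085],-28)
```

```text
tcp [ 0.4726 -0.1448  0.2065] yhead -27.9 tilt [ 0. -0. -1.] f [-0.82  0.47  0.01] w 8.49 ff 0.0
delta cm [-0.15 -0.14 12.15] turn 0.09921863111860318
```

Call:
arm_command(
  deltas=[
    [-0.1, -0.1, 1.5, 0, 8.5],
    [0, 0, 2, 0, 8.5],
    [0, 0, 2.5, 0, 8.5],
    [0, 0, 2.5, 0, 8.5],
    [0, 0, 2, 0, 8.5],
    [0, 0, 1.2, 0, 8.5],
    [0, 0, 0.4, 0, 8.5],
    [0, 0, 0, 0, 8.5],
  ],
)

```text
time: 25.45
eef_pos: [0.4709, -0.1456, 0.0852]
orientation: [-0.0, 0.857, 0.515, -0.0]
force: [0.6, -1.2, 0.9]
gripper_width: 0.995
finger_force: 0.0
```

Call:
arm_command(
  deltas=[
    [0, 0, 0, 0, 7],
    [0, 0, 0, 0, 6.5],
    [0, 0, 0, 0, 6],
    [0, 0, 0, 0, 5],
    [0, 0, 0, 0, 5],
    [0, 0, 0, 0, 5],
    [0, 0, 0, 0, 5],
    [0, 0, 0, 0, 5],
  ],
)

```text
time: 26.12
eef_pos: [0.4716, -0.1456, 0.0867]
orientation: [0.0, 0.857, 0.515, 0.001]
force: [-2.1, 1.1, 7.6]
gripper_width: 0.698
finger_force: 63.4
```

Call:
arm_command(
  deltas=[
    [0, 0, -0.3, 0, 5],
    [0, 0, -0.7, 0, 5],
    [0, 0, -1.5, 0, 5],
    [0, 0, -2, 0, 5],
    [0, 0, -2.2, 0, 5],
    [0, 0, -2, 0, 5],
    [0, 0, -1, 0, 5],
    [0, 0, -0.3, 0, 5],
  ],
)

```text
time: 26.78
eef_pos: [0.4716, -0.1455, 0.187]
orientation: [0.001, 0.857, 0.515, 0.001]
force: [-0.0, -0.6, -5.5]
gripper_width: 0.701
finger_force: 66.3
```

Run:
```python
from h import *
print(plane("top",496,247.5,.021))
go([.541,-.408,.187],-28)
```

```text
[ 0.54162808 -0.40737976  0.021     ]
tcp [ 0.4716 -0.1455  0.187 ] yhead -27.9 tilt [ 0.003  0.    -1.   ] f [-0.01 -0.6  -5.53] w 5.99 ff 66.3
delta cm [-1.993e+01  1.843e+01  1.000e-02] turn 0.054573624251560204
```

Call:
arm_command(
  deltas=[
    [-0.4, 0.4, 0, 0, 5],
    [-0.8, 0.7, 0, 0, 5],
    [-1.2, 1.1, 0, 0, 5],
    [-1.6, 1.5, 0, 0, 5],
    [-1.8, 1.7, 0, 0, 5],
    [-1.8, 1.7, 0, 0, 5],
    [-1.8, 1.7, 0, 0, 5],
    [-1.8, 1.7, 0, 0, 5],
  ],
)

```text
time: 27.45
eef_pos: [0.5103, -0.2957, 0.1833]
orientation: [-0.001, 0.857, 0.515, -0.001]
force: [0.2, -0.4, -4.9]
gripper_width: 0.698
finger_force: 66.3
```

Call:
arm_command(
  deltas=[
    [-1.8, 1.7, 0, 0, 5],
    [-1.8, 1.7, 0, 0, 5],
    [-1.6, 1.4, 0, 0, 5],
    [-1.4, 1.2, 0, 0, 5],
    [-1, 0.9, 0, 0, 5],
    [-0.7, 0.6, 0, 0, 5],
    [-0.4, 0.3, 0, 0, 5],
    [-0.1, 0.1, 0, 0, 5],
  ],
)

```text
time: 28.12
eef_pos: [0.5386, -0.4095, 0.1838]
orientation: [-0.001, 0.857, 0.515, -0.001]
force: [-0.3, 0.8, -4.3]
gripper_width: 0.701
finger_force: 66.2
```

Call:
arm_command(
  deltas=[
    [0, 0, 0, 0, 5],
    [0, 0, 0, 0, 5],
    [0, 0, 0, 0, 5],
    [0, 0, 0, 0, 5],
    [0, 0, 0, 0, 5],
    [0, 0, 0, 0, 5],
    [0, 0, 0, 0, 5],
    [0, 0, 0, 0, 5],
  ],
)

```text
time: 28.78
eef_pos: [0.5396, -0.4083, 0.1854]
orientation: [0.0, 0.857, 0.515, 0.0]
force: [-0.0, 0.3, -4.0]
gripper_width: 0.698
finger_force: 66.2
```

Run:
```python
from h import *
go([.541,-.408,.187],-28)
cv2.imwrite("pics/end.png",manip.capture("side")[:,:,::-1])
```

```text
tcp [ 0.5396 -0.4083  0.1854] yhead -27.9 tilt [ 0.  0. -1.] f [-0.01  0.29 -4.03] w 5.96 ff 66.2
delta cm [ 0.09  0.11 -0.16] turn 0.05153057969994279
```

View pics/end.png

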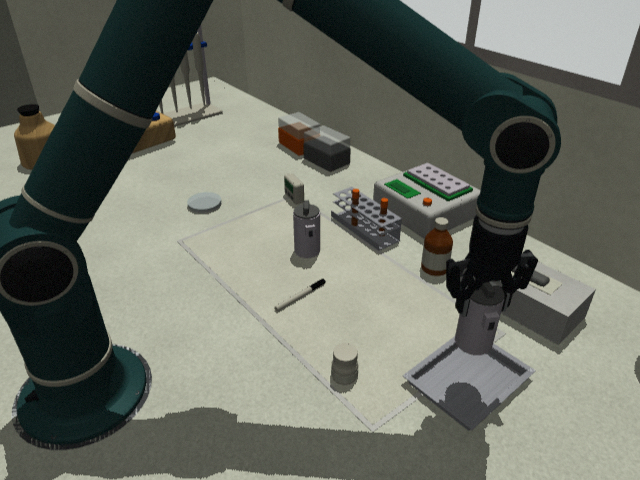

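The picture shows bucket_1 held upright over the tray at about (480,320), with its cover on. Bucket_2 stands in its place at (307,230), and nothing else has moved. Handing in.

```bash
python3 -c "
from rig import manip
print(manip.close_job())"
```

```text
the job is handed in; nothing more can be done
None
```

The job is handed in: cover_1 is seated on bucket_1, which is the heavier at about 5.5 N against roughly 3.7 N for bucket_2, and bucket_1 is held upright about 10 cm above the middle of the tray, with bucket_2 back in its place; the hand-in did not return a verdict.

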